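Clip the pan thermometer onto the rim of the pan

ROBOT

A 6-joint arm with a two-finger parallel gripper is mounted at the origin on a cart in front of the work surface, level with it; the furniture and walls round the work are solid. World frame = base frame: x ahead of the robot, y to its left, z up, the work surface at z = 0. Lengths are in m, angles in degrees, forces in N, time in s.
With the tool pointing down it reaches from about 0.375 to 0.9 m from the base axis. Payload 3.1 kg.
Tool frame: the origin (TCP) lies at the very end of the fingers, on their centre line; the grasp point (between the pads) lies 19 mm behind it; z points along the fingers, y is the direction in which the jaws open and shut (so a half turn about z gives the same grasp; the last joint's range is limited). The gripper opens to 87 mm and grips with 3 to 60 N. Pads are 19 mm wide; open, the fingers measure 117 mm over their backs; the gripper's body (75 mm by 190 mm) begins 51 mm behind the grasp point.
Start: joints at [-80.185, 30.224, 82.088, -0, 67.689, -10.227], TCP at [0.214, -0.587, 0.223] pointing down, gripper open.
Joint ranges: [-176.69, 176.69], [-43.24, 126.21], [12.49, 139.97], [-82, 262], [0, 151.66], [-163.58, 163.58]. Speed limits (degrees/s): [159.86, 159.86, 180, 180, 180, 180].

INTERFACE

Orientations are given as a 3x3 rotation matrix whose columns are the frame's x, y, z axes.
In Python, from rig import readout, capture, camera_model, bot, spot_in, regions_of gives the robot as it stands.
- The arm moves only by the tool send_rows, never from a script. Its argument "moves" is a list that holds one entry, the list of rows, each a list of 7 numbers: the turn, a rotation vector about the tool's x, y, z in degrees, then the shift along the tool's x, y, z in cm, then the opening, from -1 (shut) to 1 (fully open). A call has exactly 5 rows; each row shifts and turns the commanded pose from where the row before left it, along the tool's axes as they then stand; what a row does not reach is not made up. A row lasts 1/10 s, in which the tool goes at most 50 mm and 8.59 degrees, less where a joint would pass 70% of its speed; a pose out of reach is approached as far as the arm can. A call with a gripper value outside its range is refused whole. The fingers move at their own pace and stop on an object; the grip force is fixed at half the most. Time passes only in rows, so rows that do not move let the fingers close, or fill a call up. It gives the time, the measured TCP pose, the force and the opening at its end, in the units of the state.
- readout.read_state(): the state, without advancing time (a new reading comes with each control period).
- capture(name): name is "side" or "top" or "wrist"; returns the picture (480x640x3 uint8, blue, green, red); there is no depth.
- camera_model(name): a dict with "camera_matrix" (3x3 intrinsics, pixels), "pose" (4x4, takes a point from camera to world coordinates). Camera axes: x right, y up, looking along -z (the intrinsics and any distortion apply to the point x, -y, -z); pixel columns grow to the right and rows downward; lengths in m; the calibration is good to about 2 mm. The wrist camera is an equidistant fisheye: a pixel r from the principal point sees the ray r / f radians off the axis. A picture is of the moment at which its call begins: read the wrist's pose just before it. camera_model takes no time and is no camera call; for the wrist camera it gives the pose at the moment of the call.
- bot.hand_in(): hands the job in, once; it reports no verdict.
Trained networks look in the newest picture that a camera, given by its name, has taken for a name from the list of things; names that differ only in an ending like _2 or _b are one class to them, and where a whole thing is asked for, a point or a joint stands for the part that bears it (a point fixed in the world has none). Each returns a list of dicts, best first, with "p" (0 to 1); they miss things now and then, are a little off and sometimes report something else, mostly with a low value. They report only what shows in the picture. A call takes as long as a camera call.
- spot_in(camera, thing): "location" ([x, y, z] in m, in world coordinates, good to about 4 mm: the middle of the surface that is visible of it).
- regions_of(camera, thing): "mask" (480x640 bool, what is visible of it).
The state is a dict: "time_s": time; "joint_positions": joint angles; "qvel": joint speeds; "tau": joint torques, N m; "position": TCP position; "tcp_rot": TCP orientation; "force": force on the tool from outside, world axes, zero at the start; "moment": the same for the moment, N m; "opening": opening from 0.0 (shut) to 1.0 (fully open).
Only numpy, scipy, OpenCV 4.12 (cv2) and the standard library are available. Lean on these libraries where they do the work, as an engineer would, in place of code of your own. Each camera call takes 0.05 s, during which the arm holds its last target. There are 200 camera calls.

TASK

Take the clip-on thermometer off its little stand and clip it onto the rim of the steel pan on the hob, anywhere round the rim, with its probe inside the pan lying along the flared wall and the clip pushed well down over the rim. Squeeze its red handles to open the sprung jaws, let it close on the pan wall, and do not drop the thermometer or knock over the glass or the spice jar.

Things in the scene. Friction and masses are not known exactly. Their poses are not given: they have to be found in the camera images.
- thermometer: Pan thermometer on a sprung two-lever clip, 95 g, clipped on the stand's leaf at the start. Origin on the clip's pivot axis (y); +z up along the handles, jaws towards -z. The fixed +x lever carries probe and a dial (30 mm across, 8 thick, centre x +16, y +32, z +14 mm); the -x lever moves. An edge enters between the jaws as far as z -5 mm.
- handles (a point): Point between the two red-tipped handles, 28 mm above the pivot (+z), where to squeeze along x. Handles are 18 mm wide (y), reach from z +2 to +42 mm, 36 mm over their outer faces at the top at rest; about 9 N squeezes them fully, then their outer faces are parallel, 18 mm apart, and the jaws are open.
- jaw (a point): Point midway between the shut jaw pads, 27 mm below the pivot, fixed to the thermometer body. Rubber pads 16 mm wide (y), from z -20 to z -34 mm; fully open the gap is 11 mm at their top and 16 mm at their ends.
- probe_tip (a point): Lower end of the probe (4 mm rod parallel to z, at x +16, y +32 mm, from z +6 to z -80 mm in the thermometer's frame), moves with the thermometer body.
- clip_lever (a joint): Opening of the clip in rad: 0 jaws shut to their stop (pads 2.5 mm apart), about 0.05 when closed on a 4 mm sheet, 0.42 fully squeezed open
- stand: Fixed stand: oak foot 90x110x18 mm with an upright steel leaf on its middle, 4 mm thick (x), 60 mm wide (y), top edge 115 mm above the worktop. Origin under the foot's centre. The clip sits over the middle of the leaf's top edge, pivot about 7 mm above it, probe on the +x side.
- stand_top (a point): Middle of the top edge of the stand's leaf
- pan: Fixed round steel pan on the hob, 75 mm high, outside diameter 170 mm at the bottom, 257 mm at the rim; straight wall 4 mm thick, leaning outward 30 deg from vertical all round (mid-wall radius at the rim 126 mm); floor 5 mm thick. Origin under its centre. A long black-gripped handle leaves the wall at +y, to 300 mm from the centre, 47 to 80 mm high.
- pan_rim_center (a point): Centre of the pan's mouth, at rim height (75 mm above the pan's origin)
- spice_jar_2: Loose spice jar with dark cap, 41 mm across, 105 mm high, standing on the worktop; origin under its centre
- glass_1: Loose drinking glass, 81 mm across, 92 mm high, standing on the worktop; origin under its centre

How it is judged:
By the outcome, as a careful person would: the job done as asked, in the order asked, and still so for the second after the job is handed in, with the robot touching nothing.
It also fails if it takes over 45 s, if anything falls off the work surface, if the arm or the gripper's body presses on something with over 40 N, if the wrist force passes 120 N, or if a joint passes its speed limit or range.

## Working session

There is one attempt and no reset: what is moved stays moved. The work goes in short steps, Python scripts to look and compute and a tool call to move; the robot and the scene stay as the last step left them, time stands still between calls to the robot, and variables do not carry over. Pictures are saved under pics/ and viewed, about 8 in all and at most 12, crops included, and the job is handed in when it is done.

Besides the shell and the picture viewer there is one more tool, called in YAML: its name, and indented under it one key for each argument. send_rows: Moves the arm, as the interface text tells. Its arguments: {"type":"object","properties":{"moves":{"type":"array","items":{"type":"array","items":{"type":"array","items":{"type":"number"}}}}},"required":["moves"]}

```bash
mkdir -p pics; ls
python3 - <<'E'
from rig import *
import cv2,numpy as np
s=readout.read_state();print(s['time_s'],s['position'],np.round(s['tcp_rot'],3).tolist(),s['opening'],s['force'])
for c in ['side','top']:
    im=capture(c);cv2.imwrite(f'pics/{c}0.png',im)
    m=camera_model(c);print(c,np.round(m['camera_matrix'],1).tolist(),np.round(m['pose'],3).tolist())
    for t in ['thermometer','handles','stand','pan','spice_jar_2','glass_1','stand_top','probe_tip','jaw','pan_rim_center']:
        try:print(t,[(round(d['p'],2),np.round(d['location'],3).tolist()) for d in spot_in(c,t)[:2]])
        except Exception as e:print(t,e)
print(readout.read_state()['time_s'])
a=cv2.imread('pics/side0.png');b=cv2.imread('pics/top0.png')
E
```

```text
pics
0.0 [ 0.21408869 -0.58640683  0.22157494] [[0.939, 0.343, -0.0], [0.343, -0.939, 0.002], [0.0, -0.002, -1.0]] 0.9950959650689867 [ 0.49134264 -0.62522946  0.9127679 ]
side [[527.3, 0.0, 318.8], [0.0, 527.3, 239.4], [0.0, 0.0, 1.0]] [[-0.988, 0.051, -0.148, 0.486], [-0.156, -0.343, 0.926, 0.812], [-0.004, 0.938, 0.347, 0.466], [0.0, 0.0, 0.0, 1.0]]
thermometer [(0.75, [0.521, -0.255, 0.139])]
handles [(0.71, [0.524, -0.257, 0.134])]
stand [(0.7, [0.524, -0.256, 0.019])]
pan [(0.61, [0.692, 0.081, 0.049])]
spice_jar_2 [(0.58, [0.71, -0.326, 0.086])]
glass_1 [(0.74, [0.701, -0.171, 0.062]), (0.5, [0.521, -0.256, 0.137])]
stand_top [(0.56, [0.519, -0.257, 0.019])]
probe_tip [(0.74, [0.519, -0.255, 0.14])]
jaw []
pan_rim_center [(0.87, [0.693, 0.082, 0.051])]
top [[497.5, 0.0, 316.3], [0.0, 497.5, 241.2], [0.0, 0.0, 1.0]] [[-0.005, 0.986, -0.169, 0.441], [-0.997, 0.009, 0.081, -0.012], [0.082, 0.169, 0.982, 1.127], [0.0, 0.0, 0.0, 1.0]]
thermometer [(0.83, [0.523, -0.268, 0.143])]
handles [(0.54, [0.525, -0.264, 0.14]), (0.34, [0.508, -0.272, 0.144])]
stand [(0.64, [0.511, -0.265, 0.021])]
pan [(0.77, [0.686, 0.119, 0.034]), (0.38, [0.519, -0.266, 0.141])]
spice_jar_2 [(0.71, [0.708, -0.336, 0.1])]
glass_1 [(0.91, [0.714, -0.205, 0.035])]
stand_top [(0.87, [0.516, -0.268, 0.02])]
probe_tip [(0.7, [0.52, -0.269, 0.141])]
jaw [(0.78, [0.523, -0.267, 0.14])]
pan_rim_center [(0.83, [0.683, 0.12, 0.034])]
1.1
```

View pics/side0.png

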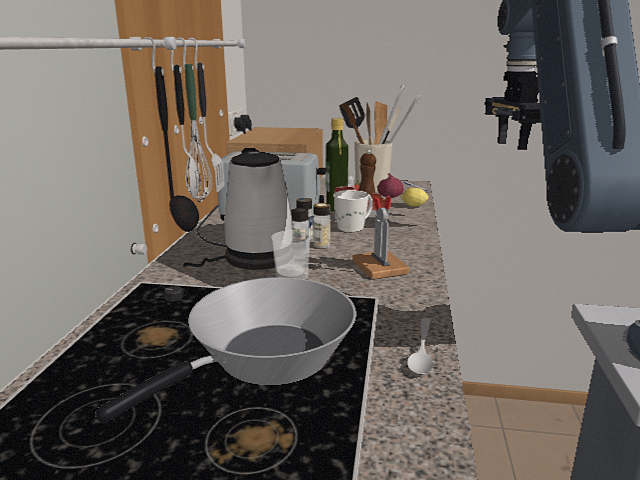

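View pics/top0.png

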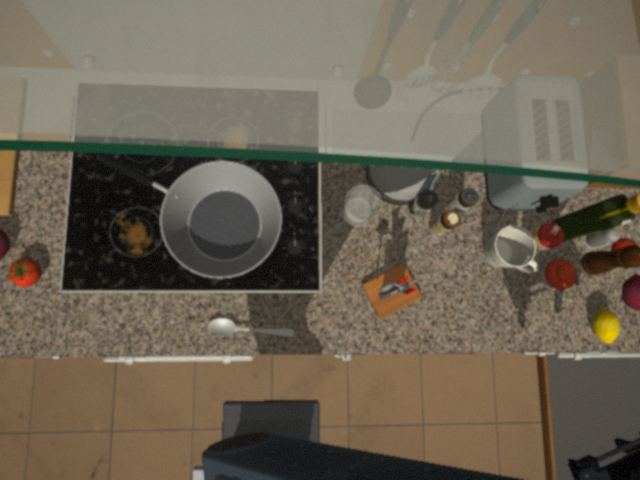

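The side view shows the thermometer on its stand at about (382,215), the pan rim spanning x 188–356 and the glass at (291,253). The top view shows the stand at (391,290) turned about 25°, the pan at (221,219), the pan's handle going up and left, and a glass canopy over the rear. I'll measure next.

```bash
cat > h.py <<'E'
import numpy as np,cv2
from rig import *
def ray(cam,px):
    m=camera_model(cam);K=m['camera_matrix'];P=m['pose']
    px=np.atleast_2d(px).astype(float)
    d=np.c_[(px[:,0]-K[0,2])/K[0,0],-(px[:,1]-K[1,2])/K[1,1],-np.ones(len(px))]
    return P[:3,3],d@P[:3,:3].T
def onz(cam,px,z):
    o,d=ray(cam,px);return o+d*((z-o[2])/d[:,2])[:,None]
def proj(cam,X):
    m=camera_model(cam);K=m['camera_matrix'];P=m['pose']
    c=(np.atleast_2d(X)-P[:3,3])@P[:3,:3]
    return np.c_[K[0,2]+K[0,0]*c[:,0]/-c[:,2],K[1,2]+K[1,1]*c[:,1]/c[:,2]]
E
python3 - <<'E'
from h import *
for c in ['top','side']:
    im=capture(c)
    for t in ['stand','pan']:
        m=regions_of(c,t)[0];k=m['mask'].astype(np.uint8)
        cs=max(cv2.findContours(k,0,1)[0],key=cv2.contourArea);h=cv2.convexHull(cs)[:,0]
        print(c,t,m['p'],k.sum())
        if t=='stand':
            q=onz(c,cs[:,0],.018)[:,:2].astype(np.float32);r=cv2.minAreaRect(q*1000);print(r,cv2.boxPoints(r).round().tolist())
        if t=='pan' and c=='top':
            for z in (.075,.08,.085):
                q=onz(c,h,z)[:,:2]
                # robust circle
                from scipy.optimize import least_squares
                s=least_squares(lambda p:np.hypot(*(q-p[:2]).T)-p[2],[.69,.1,.128],loss='soft_l1',f_scale=.002);print(z,s.x.round(4))
im=cv2.imread('pics/top0.png')[250:330,350:440]
a=cv2.resize(im,None,fx=6,fy=6,interpolation=2)
im=cv2.imread('pics/side0.png')[180:285,335:425];b=cv2.resize(im,None,fx=480/105,fy=480/105,interpolation=2)
cv2.imwrite('pics/crop1.png',cv2.resize(np.hstack([a,b[:480,:411]]),None,fx=.83,fy=.83))
E
```

```text
top stand 0.76 1733
((519.6815795898438, -273.78741455078125), (92.00756072998047, 113.07839965820312), 27.996755599975586) [[453.0, -245.0], [506.0, -345.0], [587.0, -302.0], [534.0, -202.0]]
top pan 0.64 11805
0.075 [0.7106 0.1882 0.1992]
0.08 [0.7094 0.1872 0.1983]
0.085 [0.7081 0.1863 0.1973]
side stand 0.85 1304
((542.2288208007812, -358.809814453125), (113.45320129394531, 360.6700439453125), 10.542055130004883) [[453.0, -192.0], [519.0, -546.0], [631.0, -526.0], [565.0, -171.0]]
side pan 0.56 15773
```

View pics/crop1.png

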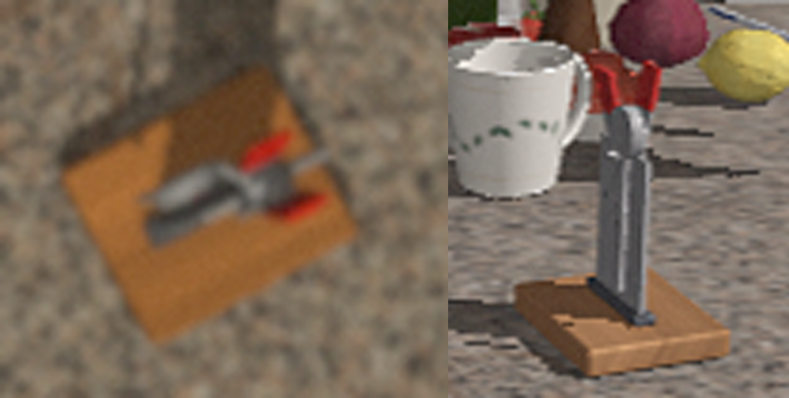

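send_rows:
  moves:
    - [[0, 0, 0, 3.0, -1.5, -1.5], [0, 0, 0, 3.0, -1.5, -1.5], [0, 0, 0, 3.0, -1.5, -1.5], [0, 0, 0, 3.0, -1.5, -1.5], [0, 0, 0, 3.0, -1.5, -1.5]]

```text
validation failed for argument at $.mo...
```

send_rows:
  moves:
    - [[0, 0, 0, 3.0, -1.5, -1.5, 1], [0, 0, 0, 3.0, -1.5, -1.5, 1], [0, 0, 0, 3.0, -1.5, -1.5, 1], [0, 0, 0, 3.0, -1.5, -1.5, 1], [0, 0, 0, 3.0, -1.5, -1.5, 1]]

```text
time_s: 1.9
position: [0.3302, -0.4642, 0.2982]
tcp_rot: [[0.94, 0.342, 0.0], [0.342, -0.94, -0.0], [0.0, 0.0, -1.0]]
force: [0.4, -0.8, -0.7]
opening: 0.995
```

send_rows:
  moves:
    - [[0, 0, -8, 3.0, -1.5, -1, 1], [0, 0, -8, 3.0, -1.1, -1, 1], [0, 0, -8, 3.3, -0.7, -1, 1], [0, 0, -8, 3.4, -0.2, 0, 1], [0, 0, -8, 3.4, 0.3, 0, 1]]

```text
time_s: 2.4
position: [0.4436, -0.341, 0.3282]
tcp_rot: [[0.494, 0.869, 0.001], [0.869, -0.494, -0.001], [-0.0, 0.001, -1.0]]
force: [-0.6, -0.2, 0.3]
opening: 0.999
```

send_rows:
  moves:
    - [[0, 0, -8.2, 0, 0, 0, 1], [0, 0, -8.2, 0, 0, 0, 1], [0, 0, -8.2, 0, 0, 0, 1], [0, 0, -8.2, 0, 0, 0, 1], [0, 0, -8.2, 0, 0, 0, 1]]

```text
time_s: 2.9
position: [0.4427, -0.3418, 0.3276]
tcp_rot: [[-0.198, 0.98, 0.0], [0.98, 0.198, 0.0], [0.0, 0.0, -1.0]]
force: [0.7, -0.1, -0.2]
opening: 0.993
```

send_rows:
  moves:
    - [[0, 0, -8.3, 0, 0, 0, 1], [0, 0, -8.3, 0, 0, 0, 1], [0, 0, 0, 0.8, 3.4, 1, 1], [0, 0, 0, 0.9, 3.4, 1, 1], [0, 0, 0, 0.9, 3.3, 1, 1]]

```text
time_s: 3.4
position: [0.5208, -0.2715, 0.2974]
tcp_rot: [[-0.463, 0.886, 0.001], [0.886, 0.463, -0.0], [-0.001, 0.0, -1.0]]
force: [0.1, 0.3, 0.4]
opening: 1.002
```

Run:
```python
from h import *
m=camera_model('wrist');im=capture('wrist');print({k:np.round(v,3).tolist() for k,v in m.items()})
s=readout.read_state();print(s['position'],s['joint_positions'],s['force'])
for t in ['thermometer','handles','stand','probe_tip','jaw']:
    print(t,[(round(d['p'],2),np.round(d['location'],3).tolist()) for d in spot_in('wrist',t)[:2]])
cv2.imwrite('pics/w1.png',im)
```

```text
{'camera_matrix': [[371.648, 0.0, 325.654], [0.0, 371.648, 243.971], [0.0, 0.0, 1.0]], 'pose': [[0.886, -0.446, -0.125, 0.487], [0.463, 0.853, 0.24, -0.205], [0.0, -0.27, 0.963, 0.459], [0.0, 0.0, 0.0, 1.0]]}
[ 0.52359348 -0.26683731  0.29548788] [-38.05073681  23.04971633  82.39822515   0.31050742  74.66429773
 -65.91179891] [ 1.68646226  1.52838357 -0.5004522 ]
thermometer [(0.69, [0.524, -0.267, 0.146])]
handles [(0.85, [0.524, -0.264, 0.147])]
stand [(0.81, [0.511, -0.267, 0.017])]
probe_tip [(0.71, [0.525, -0.268, 0.147])]
jaw [(0.88, [0.516, -0.267, 0.145])]
```

View pics/w1.png

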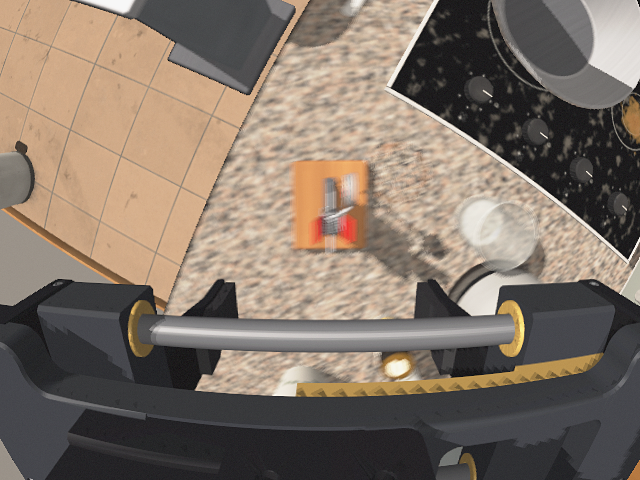

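The wrist view shows the dial on the right (+tool y) of the leaf, at about (348,185), with the red handles at (318,228) and (348,230). So thermometer x is tool y. I'll measure this precisely.

```bash
cat >> h.py <<'E'
def wray(m,px):
    K=m['camera_matrix'];P=m['pose'];px=np.atleast_2d(px).astype(float)
    u=(px-[K[0,2],K[1,2]])/K[0,0];r=np.hypot(*u.T)+1e-9
    d=np.c_[u[:,0]/r*np.sin(r),-u[:,1]/r*np.sin(r),-np.cos(r)]
    return P[:3,3],d@P[:3,:3].T
def wonz(m,px,z):
    o,d=wray(m,px);return o+d*((z-o[2])/d[:,2])[:,None]
E
python3 - <<'E'
from h import *
m=camera_model('wrist');s=readout.read_state();im=capture('wrist');print(s['position'],s['tcp_rot'].round(3).tolist())
k=regions_of('wrist','stand')[0]['mask'].astype(np.uint8)
t=regions_of('wrist','thermometer')[0]['mask'].astype(np.uint8)
cs=np.vstack([c[:,0] for c in cv2.findContours(k,0,1)[0] if cv2.contourArea(c)>50])
r=cv2.minAreaRect((wonz(m,cs,.018)[:,:2]*1000).astype(np.float32));print('foot',r)
hsv=cv2.cvtColor(im,cv2.COLOR_BGR2HSV)
red=(((hsv[...,0]<6)|(hsv[...,0]>172))&(hsv[...,1]>170)&(hsv[...,2]>80)).astype(np.uint8)
red[:150]=0;red[270:]=0;red[:,:280]=0;red[:,380:]=0
n,l,st,ce=cv2.connectedComponentsWithStats(red)
R=s['tcp_rot']
for i in range(1,n):
    if st[i,4]>15:print(st[i],ce[i].round(1),wonz(m,ce[i],.155).round(4))
q=wonz(m,np.argwhere(red)[:,::-1],.158);print('red mean',q.mean(0))
p=(q-s['position'])@R;print('tool frame range',p.min(0),p.max(0))
c=im[150:260,280:385];cv2.imwrite('pics/w2.png',cv2.resize(c,None,fx=5,fy=5,interpolation=2))
E
```

```text
[ 0.51976374 -0.27270715  0.29786613] [[-0.464, 0.886, 0.0], [0.886, 0.464, -0.001], [-0.001, -0.0, -1.0]]
foot ((523.8682250976562, -275.2229919433594), (92.70030212402344, 114.48040771484375), 27.134923934936523)
[311 217   9  28 207] [314.8 230.4] [[ 0.5115 -0.2762  0.155 ]]
[339 216  12  29 255] [344.9 230. ] [[ 0.5339 -0.2641  0.155 ]]
red mean [ 0.52348085 -0.2688089   0.158     ]
tool frame range [-0.01029829 -0.01207808  0.139839  ] [0.03384729 0.02079848 0.13987663]
```

View pics/w2.png

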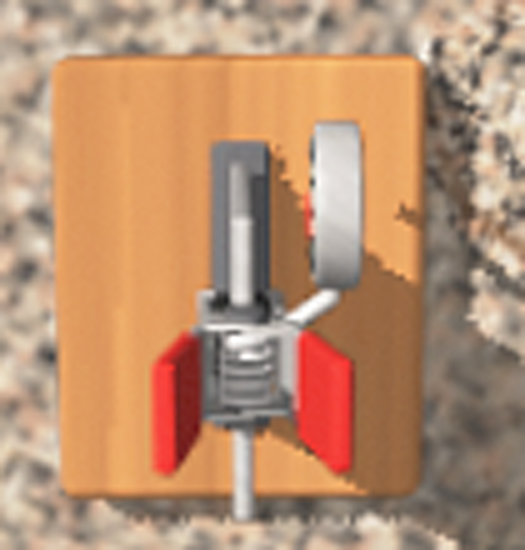

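The handles are centred about 3.5 mm along tool +y, and the yaw is within 0.5°. I'll descend and squeeze.

send_rows:
  moves:
    - [[0, 0, 0, -0.1, 0.35, 3.4, 1], [0, 0, 0, 0, 0, 3.4, 1], [0, 0, 0, 0, 0, 3.4, 1], [0, 0, 0, 0, 0, 3.4, 1], [0, 0, 0, 0, 0, 3.0, 1]]

```text
time_s: 4.35
position: [0.523, -0.272, 0.1304]
tcp_rot: [[-0.463, 0.887, -0.0], [0.887, 0.463, -0.0], [-0.0, -0.0, -1.0]]
force: [0.6, 0.0, -0.1]
opening: 1.002
```

Run:
```python
from h import *
m=camera_model('wrist');s=readout.read_state();im=capture('wrist');print(s['position'],s['force'])
for t in ['handles']:
    print(t,[(round(d['p'],2),(s['tcp_rot'].T@(d['location']-s['position'])).round(4)) for d in spot_in('wrist',t)[:2]])
cv2.imwrite('pics/w3.png',im[150:480])
```

```text
[ 0.52304028 -0.27204683  0.13042055] [ 0.6004718   0.03539471 -0.09742989]
handles [(0.67, array([ 0.0032, -0.0043, -0.0005])), (0.58, array([ 0.0085,  0.0083, -0.0082]))]
```

View pics/w3.png

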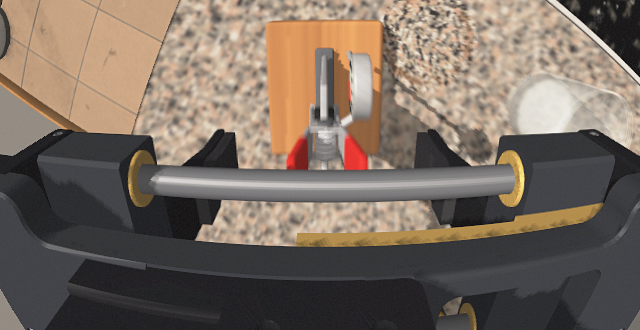

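The handles at columns 297–357 sit midway between the fingers at about 225 and 430. Closing.

send_rows:
  moves:
    - [[0, 0, 0, 0, 0, 0, -1], [0, 0, 0, 0, 0, 0, -1], [0, 0, 0, 0, 0, 0, -1], [0, 0, 0, 0, 0, 0, -1], [0, 0, 0, 0, 0, 0, -1]]

```text
time_s: 4.95
position: [0.5241, -0.2716, 0.1325]
tcp_rot: [[-0.464, 0.886, 0.001], [0.886, 0.464, -0.001], [-0.002, 0.001, -1.0]]
force: [1.5, -0.5, 0.1]
opening: 0.632
```

send_rows:
  moves:
    - [[0, 0, 0, 0, 0, 0, -1], [0, 0, 0, 0, 0, 0, -1], [0, 0, 0, 0, 0, 0, -1], [0, 0, 0, 0, 0, -0.2, -1], [0, 0, 0, 0, 0, -0.3, -1]]

```text
time_s: 5.45
position: [0.5234, -0.2711, 0.1363]
tcp_rot: [[-0.464, 0.886, -0.001], [0.886, 0.464, 0.001], [0.001, -0.0, -1.0]]
force: [0.7, 0.5, -0.9]
opening: 0.201
```

Fully squeezed: the opening of 0.20 is about 17.5 mm. Lifting.

send_rows:
  moves:
    - [[0, 0, 0, 0, 0, -0.5, -1], [0, 0, 0, 0, 0, -1, -1], [0, 0, 0, 0, 0, -2, -1], [0, 0, 0, 0, 0, -3, -1], [0, 0, 0, 0, 0, -3.5, -1]]

```text
time_s: 5.95
position: [0.523, -0.2709, 0.2374]
tcp_rot: [[-0.464, 0.886, -0.002], [0.886, 0.464, 0.001], [0.002, -0.001, -1.0]]
force: [-0.2, -0.3, -1.3]
opening: 0.202
```

send_rows:
  moves:
    - [[0, 0, 0, 3, -1.5, -3.5, -1], [0, 0, 0, 3.5, -1.5, -2, -1], [0, 0, 0, 3.5, -1.5, 0, -1], [0, 0, 0, 3.5, -1, 0, -1], [0, 0, 0, 3.5, -0.5, 0, -1]]

```text
time_s: 6.45
position: [0.3902, -0.1476, 0.2925]
tcp_rot: [[-0.463, 0.886, 0.001], [0.886, 0.463, -0.001], [-0.001, 0.001, -1.0]]
force: [-0.3, 0.2, -0.9]
opening: 0.199
```

Run:
```python
from h import *
s=readout.read_state();m=camera_model('wrist');im=capture('wrist');print(s['position'],s['opening'],s['force'])
r=regions_of('wrist','pan')
print([(d['p'],d['mask'].sum()) for d in r])
vis=im.copy();vis[r[0]['mask'],0]=255
cv2.imwrite('pics/w4.png',np.hstack([cv2.resize(im,(400,300)),cv2.resize(vis,(400,300))]))
im=capture('side');cv2.imwrite('pics/side1.png',im)
im2=capture('top');cv2.imwrite('pics/top1.png',im2)
a=cv2.resize(im[100:400,150:550],(800,600));b=cv2.imread('pics/w4.png')
cv2.imwrite('pics/v.png',np.vstack([cv2.resize(a,(400,300)).repeat(1,0) if 0 else np.hstack([cv2.resize(a,(400,300)),cv2.resize(im2[100:340,100:420],(400,300))]),b]))
```

```text
[ 0.39016641 -0.14763587  0.2925383 ] 0.19897031707277882 [-0.25366348  0.22696758 -0.88274651]
[(0.75, np.int64(17046)), (0.67, np.int64(4076))]
```

View pics/v.png

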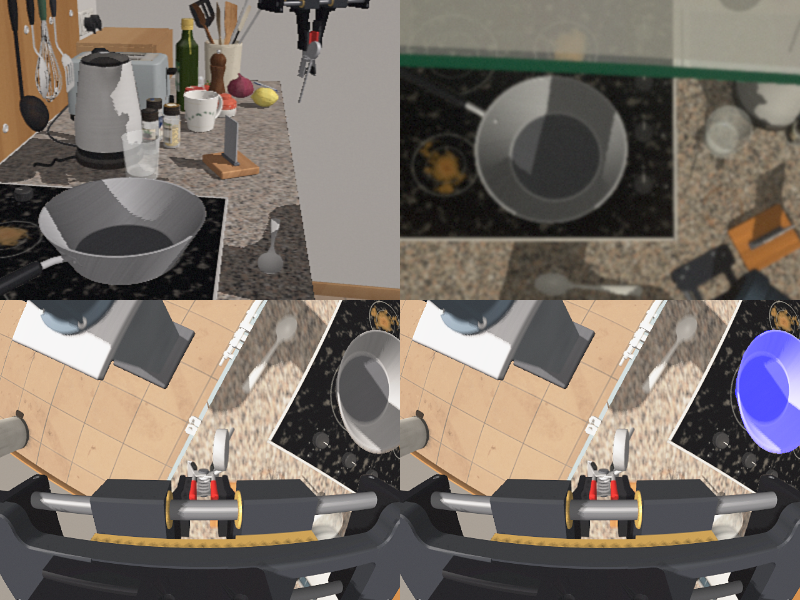

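The thermometer is held jaws-down with the dial on the pan side, and the stand is empty. Next I'll locate the pan rim.

Run:
```python
from h import *
from scipy.optimize import least_squares
P={}
for c in ['top','side']:
    im=capture(c); r=regions_of(c,'pan'); r.sort(key=lambda d:-d['mask'].sum())
    k=cv2.morphologyEx(r[0]['mask'].astype(np.uint8),cv2.MORPH_OPEN,np.ones((21,21)))
    cs=max(cv2.findContours(k,0,1)[0],key=cv2.contourArea)[:,0].astype(float)
    e=cv2.fitEllipse(cs.astype(np.float32));print(c,r[0]['p'],e,cs.min(0),cs.max(0));P[c]=cs
a=np.linspace(0,2*np.pi,400)
def circ(p,R=.1285):return np.c_[p[0]+R*np.cos(a),p[1]+R*np.sin(a),np.full(400,p[2])]
from scipy.spatial import cKDTree
def res(p,cams,both=True):
    o=[]
    for c in cams:
        q=P[c]
        if c=='side': # upper outline only
            mid=proj(c,[p[0],p[1],p[2]])[0]; q=P['side'][P['side'][:,1]<265+30]
        o.append(cKDTree(proj(c,circ(p))).query(q)[0])
    return np.concatenate(o)
for z in (.075,.08,.085):
    s=least_squares(lambda p:res([p[0],p[1],z],['top']),[.69,.1],loss='soft_l1',f_scale=1.,diff_step=1e-3);print('top z',z,s.x.round(4),s.cost)
    s=least_squares(lambda p:res([p[0],p[1],z],['side']),[.69,.1],loss='soft_l1',f_scale=1.,diff_step=1e-3);print('side z',z,s.x.round(4),s.cost)
s=least_squares(lambda p:res(p,['top','side']),[.69,.1,.08],loss='soft_l1',f_scale=1.,diff_step=1e-3);print('both',s.x.round(4),s.cost)
t=cv2.imread('pics/top1.png');d=cv2.imread('pics/side1.png')
for im,c in((t,'top'),(d,'side')):
    for x in (circ(s.x),circ([*s.x[:2],s.x[2]-.075],.085)):cv2.polylines(im,[(proj(c,x)*8).astype(np.int32)],True,(0,255,0),1,16,3)
cv2.imwrite('pics/fit.png',np.hstack([cv2.resize(t[140:300,130:310],None,fx=2.2,fy=2.2),cv2.resize(d[260:420,170:350],None,fx=2.2,fy=2.2)]))
```

```text
top 0.93 ((220.6562957763672, 219.3562774658203), (116.0761947631836, 120.313720703125), 80.173828125) [162. 162.] [280. 277.]
side 0.74 ((272.08746337890625, 328.10382080078125), (106.27387237548828, 159.8260040283203), 86.6192626953125) [192. 278.] [351. 383.]
top z 0.075 [0.6702 0.1047] 144.18404569331102
side z 0.075 [0.6736 0.0985] 17.59540457874662
top z 0.08 [0.6691 0.1042] 201.24473473202988
side z 0.08 [0.6713 0.1096] 18.656810937681584
top z 0.085 [0.6682 0.1036] 269.043113696118
side z 0.085 [0.668  0.1206] 15.036028829342985
both [0.67   0.1041 0.0772] 191.84382152207533
```

View pics/fit.png

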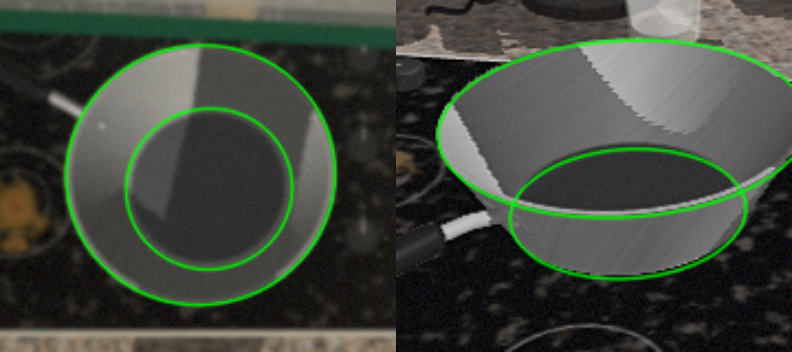

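The fit matches both views: the rim circle and base circle overlay cleanly, with the pan centre at about (0.670, 0.104) and the rim at z ≈ 0.077. I'll go to the rim point at azimuth −152°, which needs only a 30° tilt.

send_rows:
  moves:
    - [[0, 0, 0, 1.9, 3.6, 0, -1], [0, 0, 0, 1.9, 3.6, 0, -1], [0, 0, 0, 1.9, 3.6, 0, -1], [0, 0, 0, 1.8, 3.6, 0, -1], [0, 0, 0, 1.8, 3.7, 0, -1]]

```text
time_s: 7.35
position: [0.5104, 0.0187, 0.2912]
tcp_rot: [[-0.463, 0.886, -0.0], [0.886, 0.463, -0.0], [-0.0, -0.0, -1.0]]
force: [0.3, -0.8, -1.3]
opening: 0.2
```

send_rows:
  moves:
    - [[-7.5, 0, 0, 0, 0, 0, -1], [-7.5, 0, 0, 0, 0, 0, -1], [-7.5, 0, 0, 0, 0, 0, -1], [-7.5, 0, 0, 0, 0, 0, -1], [0, 0, 0, 0, 0, 0, -1]]

```text
time_s: 7.85
position: [0.5058, 0.0177, 0.2891]
tcp_rot: [[-0.462, 0.774, 0.433], [0.887, 0.4, 0.232], [0.007, 0.491, -0.871]]
force: [-0.6, 0.2, -1.4]
opening: 0.203
```

```bash
cat > tgt.py <<'E'
from h import *
c=np.array([.670,.104,.077]);b=np.radians(-152.4);r=np.array([np.cos(b),np.sin(b),0])
u=.5*r+[0,0,.866];rim=c+.126*r
def rep(back):
    s=readout.read_state();R=s['tcp_rot'];d=R.T@(rim+(.0145+back)*u-s['position'])
    Rt=np.c_[np.cross([0,0,1],-r),-r*.866+[0,0,.5],-u]
    print('t',s['time_s'],s['position'].round(4),'op',round(s['opening'],3),'F',s['force'].round(1),'cm to go',(d*100).round(2),'rot',np.degrees(cv2.Rodrigues(R.T@Rt)[0].ravel()).round(2))
E
python3 -c "
from tgt import *
rep(.1);rep(0)"
```

```text
t 7.85 [0.5058 0.0177 0.2891] op 0.203 F [-0.6  0.2 -1.4] cm to go [-0.03 -5.35  9.96] rot [-0.62 -0.28 -0.27]
t 7.85 [0.5058 0.0177 0.2891] op 0.203 F [-0.6  0.2 -1.4] cm to go [-0.08 -5.24 19.96] rot [-0.62 -0.28 -0.27]
```

send_rows:
  moves:
    - [[-0.5, 0, 0, 0, -1.3, 2.5, -1], [0, 0, 0, 0, -1.35, 2.5, -1], [0, 0, 0, 0, -1.35, 2.5, -1], [0, 0, 0, 0, -1.3, 2.4, -1], [0, 0, 0, 0, 0, 2, -1]]

```text
time_s: 8.35
position: [0.5216, 0.0243, 0.1599]
tcp_rot: [[-0.465, 0.768, 0.441], [0.885, 0.401, 0.235], [0.003, 0.499, -0.866]]
force: [-0.1, -0.1, -1.4]
opening: 0.199
```

Run:
```python
from tgt import *
im=capture('wrist');s=capture('side');rep(.06);rep(0)
cv2.imwrite('pics/v2.png',np.hstack([cv2.resize(im[0:360,130:490],(400,400)),cv2.resize(s[200:400,190:390],(400,400))]))
```

```text
t 8.45 [0.5223 0.0247 0.1598] op 0.2 F [-0.8  0.5 -0.5] cm to go [ 0.18 -0.54  1.81] rot [-0.04 -0.28  0.02]
t 8.45 [0.5223 0.0247 0.1598] op 0.2 F [-0.8  0.5 -0.5] cm to go [ 0.15 -0.53  7.81] rot [-0.04 -0.28  0.02]
```

View pics/v2.png

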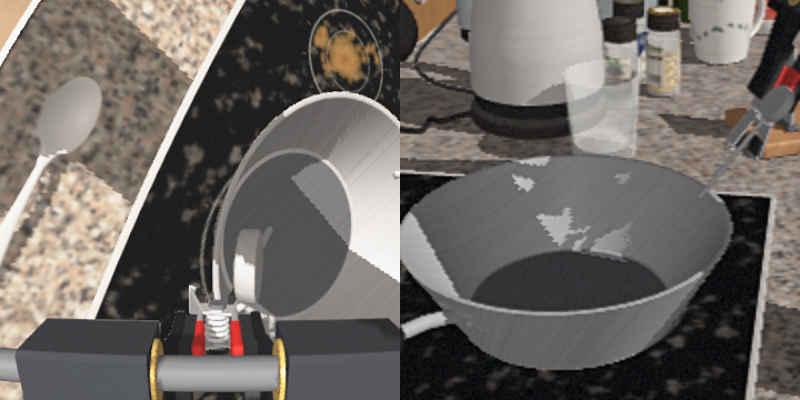

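The probe is over the pan's interior and the jaws are still above the rim. I'll correct the lateral offset, get closer, and check the predicted rim overlay in the wrist view.

send_rows:
  moves:
    - [[0, 0, 0, 0.1, -0.3, 0, -1], [0, 0, 0, 0, -0.2, 1.1, -1], [0, 0, 0, 0, 0, 1.1, -1], [0, 0, 0, 0, 0, 1.1, -1], [0, 0, 0, 0, 0, 0, -1]]

```text
time_s: 8.95
position: [0.5321, 0.031, 0.1313]
tcp_rot: [[-0.465, 0.765, 0.445], [0.885, 0.402, 0.234], [0.0, 0.502, -0.865]]
force: [-0.4, -0.3, -0.8]
opening: 0.204
```

Run:
```python
from tgt import *
rep(.045)
m=camera_model('wrist');im=capture('wrist')
def wproj(X):
    P=m['pose'];K=m['camera_matrix'];q=(X-P[:3,3])@P[:3,:3];q=q*[1,-1,-1]
    r=np.hypot(q[:,0],q[:,1]);th=np.arctan2(r,q[:,2]);return np.c_[K[0,2]+K[0,0]*th*q[:,0]/r,K[1,2]+K[0,0]*th*q[:,1]/r]
a=np.linspace(0,2*np.pi,400)
vis=cv2.resize(im,None,fx=4,fy=4,interpolation=2)
for R,col in((.1285,(0,255,0)),(.124,(0,0,255))):
    p=wproj(c+np.c_[R*np.cos(a),R*np.sin(a),0*a]);p=p[np.isfinite(p).all(1)]
    cv2.polylines(vis,[((p+.5)*4).astype(np.int32)],False,col,1)
s=readout.read_state()
for k in(0,.02,.04): # centreline marks beyond TCP
    p=wproj((s['position']+s['tcp_rot'][:,2]*k)[None])[0];cv2.circle(vis,tuple(((p+.5)*4).astype(int)),4,(255,0,255),-1);print(p)
y=slice(560,1160);x=slice(1000,1800)
cv2.imwrite('pics/v3.png',vis[y,x])
```

```text
t 8.95 [0.5321 0.031  0.1313] op 0.204 F [-0.4 -0.3 -0.8] cm to go [ 0.08 -0.12  0.26] rot [ 0.15 -0.08  0.11]
[325.13788649 302.44955107]
[325.19334814 286.62016923]
[325.23953141 273.52007432]
```

View pics/v3.png

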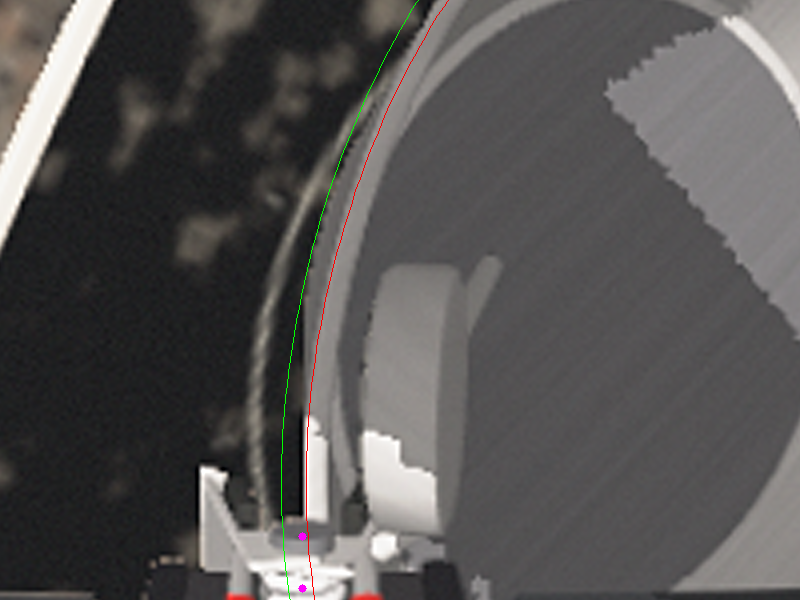

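The overlay shows the rim's lit top at crop x 303–327, against a predicted 284–308, so the wall lies about 2.3 mm to tool +y of the jaw centreline (x≈302). I'll shift, then push down.

send_rows:
  moves:
    - [[0, 0, 0, 0, 0.23, 0, -1], [0, 0, 0, 0, 0, 0.9, -1], [0, 0, 0, 0, 0, 0.9, -1], [0, 0, 0, 0, 0, 0.9, -1], [0, 0, 0, 0, 0, 0.8, -1]]

```text
time_s: 9.5
position: [0.5491, 0.0401, 0.1025]
tcp_rot: [[-0.465, 0.765, 0.445], [0.885, 0.402, 0.233], [-0.0, 0.503, -0.864]]
force: [0.2, 0.2, -1.2]
opening: 0.204
```

send_rows:
  moves:
    - [[0, 0, 0, 0, 0, 0.3, -1], [0, 0, 0, 0, 0, 0.3, -1], [0, 0, 0, 0, 0, 0, -1], [0, 0, 0, 0, 0, 0, -1], [0, 0, 0, 0, 0, 0, -1]]

```text
time_s: 10.0
position: [0.551, 0.0416, 0.0968]
tcp_rot: [[-0.465, 0.766, 0.444], [0.885, 0.402, 0.234], [0.001, 0.502, -0.865]]
force: [-0.5, -0.0, -1.4]
opening: 0.202
```

Run:
```python
from tgt import *
rep(0);im=capture('wrist');s=capture('side');rep(0)
cv2.imwrite('pics/v4.png',np.hstack([cv2.resize(im[140:290,250:400],(400,400),interpolation=2),cv2.resize(s[240:340,280:380],(400,400),interpolation=2)]))
```

```text
t 10.0 [0.551  0.0416 0.0968] op 0.202 F [-0.5 -0.  -1.4] cm to go [ 0.02 -0.27  0.69] rot [ 0.11 -0.09  0.06]
t 10.1 [0.551  0.0416 0.0968] op 0.2 F [ 0.2 -0.3 -0.6] cm to go [ 0.02 -0.26  0.68] rot [ 0.1  -0.09  0.06]
```

View pics/v4.png

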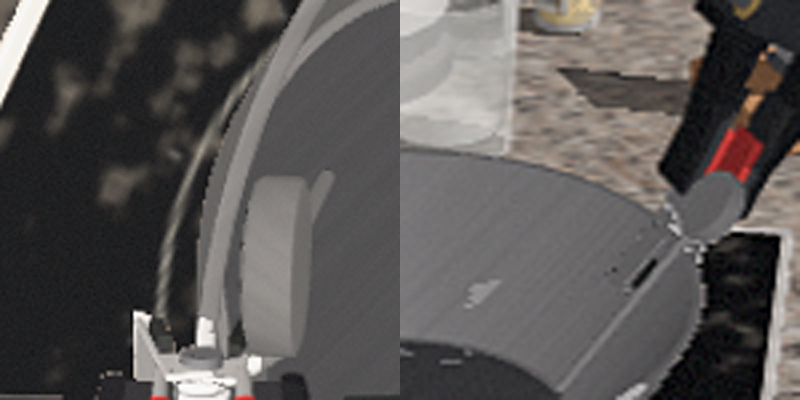

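The rim (wrist crop x≈205) runs centrally between the jaws, and the probe lies inside along the wall. I'll continue until it seats.

send_rows:
  moves:
    - [[0, 0, 0, 0, 0, 0.2, -1], [0, 0, 0, 0, 0, 0.2, -1], [0, 0, 0, 0, 0, 0.1, -1], [0, 0, 0, 0, 0, 0, -1], [0, 0, 0, 0, 0, 0, -1]]

```text
time_s: 10.6
position: [0.5529, 0.0426, 0.0932]
tcp_rot: [[-0.464, 0.766, 0.445], [0.886, 0.401, 0.233], [0.0, 0.502, -0.865]]
force: [-6.6, -2.9, 11.6]
opening: 0.202
```

send_rows:
  moves:
    - [[0, 0, 0, 0, 0, 0.1, -1], [0, 0, 0, 0, 0, 0.1, -1], [0, 0, 0, 0, 0, 0, -1], [0, 0, 0, 0, 0, 0, -1], [0, 0, 0, 0, 0, 0, -1]]

```text
time_s: 11.1
position: [0.553, 0.0426, 0.0928]
tcp_rot: [[-0.463, 0.766, 0.446], [0.886, 0.401, 0.232], [-0.001, 0.503, -0.865]]
force: [-14.5, -7.8, 27.2]
opening: 0.198
```

It is seated on the rim with about 31 N axial. I'll relieve that slightly and then release.

send_rows:
  moves:
    - [[0, 0, 0, 0, 0, -0.2, -1], [0, 0, 0, 0, 0, 0, -1], [0, 0, 0, 0, 0, 0, -0.5], [0, 0, 0, 0, 0, 0, -0.4], [0, 0, 0, 0, 0, 0, -0.3]]

```text
time_s: 11.6
position: [0.5535, 0.0429, 0.0921]
tcp_rot: [[-0.465, 0.766, 0.444], [0.885, 0.402, 0.234], [0.001, 0.502, -0.865]]
force: [0.6, 0.0, -1.1]
opening: 0.316
```

send_rows:
  moves:
    - [[0, 0, 0, 0, 0, 0, -0.2], [0, 0, 0, 0, 0, 0, -0.1], [0, 0, 0, 0, 0, 0, 0], [0, 0, 0, 0, 0, 0, 0.3], [0, 0, 0, 0, 0, 0, 0.3]]

```text
time_s: 12.1
position: [0.5532, 0.0429, 0.0921]
tcp_rot: [[-0.465, 0.766, 0.443], [0.885, 0.402, 0.234], [0.001, 0.501, -0.865]]
force: [0.0, -0.1, -0.1]
opening: 0.597
```

Run:
```python
from tgt import *
im=capture('wrist');s=capture('side');rep(0)
cv2.imwrite('pics/v5.png',np.hstack([cv2.resize(im[140:340,220:420],(400,400),interpolation=2),cv2.resize(s[240:340,280:380],(400,400),interpolation=2)]))
```

```text
t 12.2 [0.5532 0.0428 0.0922] op 0.627 F [ 0.2 -0.4  0.1] cm to go [ 0.01 -0.25  0.16] rot [ 0.09 -0.1   0.05]
```

View pics/v5.png

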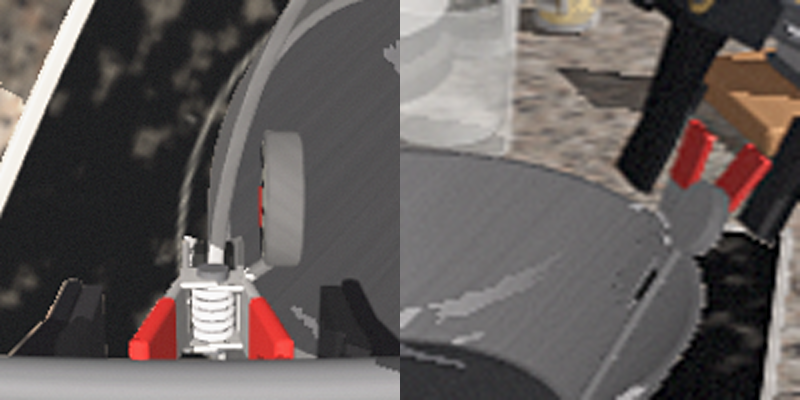

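The clip has closed on the wall, the handles are spread and the fingers are clear on both sides. Retreating along the tool axis.

send_rows:
  moves:
    - [[0, 0, 0, 0, 0, -0.5, 0.7], [0, 0, 0, 0, 0, -1.5, 0.8], [0, 0, 0, 0, 0, -2.5, 0.8], [0, 0, 0, 0, 0, -3, 0.8], [0, 0, 0, 0, 0, -3, 0.8]]

```text
time_s: 12.7
position: [0.5056, 0.0181, 0.1837]
tcp_rot: [[-0.465, 0.767, 0.442], [0.885, 0.402, 0.234], [0.002, 0.5, -0.866]]
force: [-0.3, 0.0, 0.6]
opening: 0.887
```

send_rows:
  moves:
    - [[0, 0, 0, 0, 0, -2, 0.8], [0, 0, 0, 0, 0, -1, 0.8], [0, 0, 0, 0, 0, 0, 0.8], [0, 0, 0, 0, 0, 0, 0.8], [0, 0, 0, 0, 0, 0, 0.8]]

```text
time_s: 13.2
position: [0.4932, 0.0114, 0.2085]
tcp_rot: [[-0.465, 0.767, 0.443], [0.885, 0.402, 0.234], [0.002, 0.501, -0.866]]
force: [0.8, -0.2, -0.4]
opening: 0.903
```

Run:
```python
from tgt import *
im=capture('wrist');s=capture('side');rep(0)
print([(d['p'],d['location'].round(3)) for d in spot_in('side','thermometer')[:1]])
cv2.imwrite('pics/v6.png',np.hstack([cv2.resize(im[100:340,200:440],(400,400),interpolation=2),cv2.resize(s[220:380,240:400],(400,400),interpolation=2)]))
```

```text
t 13.3 [0.4932 0.0115 0.2083] op 0.902 F [-0.3  0.1 -0.4] cm to go [-0.04 -0.21 13.6 ] rot [ 0.04 -0.18  0.04]Traceback (most recent call last):
  File "<stdin>", line 3, in <module>
AttributeError: 'list' object has no attribute 'round'. Did you mean: 'count'?
```

Run:
```python
from tgt import *
im=capture('wrist');s=capture('side')
for t in ['thermometer','glass_1','spice_jar_2']:print(t,[(d['p'],d['location']) for d in spot_in('side',t)[:1]])
cv2.imwrite('pics/v7.png',np.hstack([cv2.resize(im[100:340,200:440],(400,400),interpolation=2),cv2.resize(s[200:380,230:410],(400,400),interpolation=2)]))
```

```text
thermometer [(0.6, [0.554, 0.0609, 0.1024])]
glass_1 [(0.94, [0.703, -0.1704, 0.068])]
spice_jar_2 [(0.7, [0.5533, 0.0558, 0.1053])]
```

Run:
```python
from tgt import *
s=capture('side')
print('thermo mask',[(d['p'],np.argwhere(d['mask']).min(0),np.argwhere(d['mask']).max(0)) for d in regions_of('side','thermometer')[:1]])
capture('top')
for t in ['thermometer','glass_1','spice_jar_2']:print(t,[(d['p'],d['location']) for d in spot_in('top',t)[:2]])
print(bot.hand_in())
```

```text
thermo mask [(0.76, array([270, 323]), array([343, 371]))]
thermometer [(0.55, [0.556, 0.0644, 0.1089])]
glass_1 [(0.55, [0.7145, -0.2074, 0.0351])]
spice_jar_2 [(0.64, [0.7083, -0.3375, 0.1011])]
the job is handed in; nothing more can be done
None
```

The thermometer is clipped on the near side of the pan rim, with the clip pushed down to its stop and the probe inside along the wall. I handed the job in at about 14 s, with no verdict given.

- **How it went:** I squeezed the handles fully (opening 0.20, about 17.5 mm), lifted it off the stand, tilted it 30° to match the wall and lowered it over the rim. It met the rim with about 31 N at the wrist. I eased off, let the clip close, and backed the arm about 13 cm clear.
- **Checks that passed:** The picture just after release showed the clip shut on the wall and the probe inside. After retreating, both cameras still placed the thermometer at the rim, near (0.555, 0.06, 0.105). The top camera found the glass and the spice jar within about 3 mm of where they started.
- **Checks that disagreed or failed:**
  - The pan position from the fixed cameras was a few mm off the wrist view. I followed the wrist view, shifting 2.3 mm.
  - The side camera's last report for the jar was really the thermometer, so only the top camera confirms the jar.
  - I could not view the final picture because the 12-picture limit was reached, so the state after the retreat rests on the reported positions and not on a look.

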